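# Point out the uncapped sample bottle and call the operator

## Robot

A 6-joint arm with a two-finger parallel gripper is mounted at the origin on the work surface. World frame = base frame: x ahead of the robot, y to its left, z up, the work surface at z = 0. Lengths are in m, angles in rad, forces in N, time in s.
With the tool pointing down it reaches from about 0.3 to 0.775 m from the base axis. Payload 14.6 kg.
Tool frame: the origin (TCP) lies between the finger pads; the fingertips stand 25 mm ahead of it and the grasp point (between the pads) lies 6 mm ahead of it (arm.tcp_to_tips is the distance from the TCP to the fingertips, in m); z points along the fingers, y is the direction in which the jaws open and shut (so a half turn about z gives the same grasp; the last joint's range is limited). The gripper opens to 85 mm and grips with 20 to 120 N. Pads are 22 mm wide; open, the fingers measure 114 mm over their backs; the gripper's body (76 mm by 85 mm) begins 54 mm behind the grasp point. The pads swing forward as they close: fully open they stand 13 mm farther back than shut.
Start: joints at [-1.389, 0.3, 1.521, -0, 1.321, -0.067], TCP at [0.135, -0.533, 0.256] pointing down, gripper open.
Joint ranges: [-3.03, 3.03], [-0.79, 2.21], [0.23, 2.52], [-1.04, 4.18], [0, 3.07], [-2.55, 2.55]. Speed limits (rad/s): [2.22, 2.22, 2.57, 3.14, 3.14, 3.14].

## Interface

Orientations are given as [roll, pitch, yaw] about the fixed x, y, z axes, in that order (R = Rz(yaw) Ry(pitch) Rx(roll)).
In Python, from plant import arm, eyes, spotter gives the robot as it stands.
- The arm moves only by the tool send_rows, never from a script. Its argument "targets" is a list of rows, each a list of 4 numbers: the shift along the world's x, y, z in mm, then the turn about the world's z in degrees. A call has 1 to 10 rows; each row is the pose to reach, as a shift and turn from the pose commanded when the call began; what a row does not reach only later rows make up. A row lasts 1/12 s, in which the tool goes at most 41.7 mm and 7.16 degrees, less where a joint would pass 70% of its speed; a pose out of reach is approached as far as the arm can. A call with a gripper value outside its range is refused whole. "claw" is the opening in per cent of the stroke, from 0 (shut) to 100 (fully open), set as the call begins (left out, the last holds). The fingers move at their own pace and stop on an object; "force" is the grip in N (left out, the last holds). Time passes only in rows, so rows that repeat a pose let the fingers close. It gives the time, the measured TCP pose, the force and the opening at its end, in the units of the state.
- arm.get_obs(): the state, without advancing time (a new reading comes with each control period).
- eyes.snapshot(name): name is "side" or "top"; returns a dict with "img" (384x512x3 uint8, red, green, blue), "depth" (384x512 float32, m along the optical axis (not along the pixel's ray), 0 where there is no reading), "fx", "fy", "cx", "cy" (pixels), "R" (3x3) and "t" (3): a world point X has camera coordinates R X + t. Camera axes: x right, y down, z forward; pixel columns grow to the right and rows downward; lengths in m; the calibration is good to about 2 mm. A picture is of the moment at which its call begins.
- arm.sign_off(): hands the job in, once; it reports no verdict.
Trained networks look in a picture, given as the dict that the camera call returned (one of the last four; its "shot" number tells which), for a name from the list of things; names that differ only in an ending like _2 or _b are one class to them, and where a whole thing is asked for, a point or a joint stands for the part that bears it (a point fixed in the world has none). Each returns a list of dicts, best first, with "confidence" (0 to 1); they miss things now and then, are a little off and sometimes report something else, mostly with a low value. They report only what shows in the picture. A call takes as long as a camera call. They do not tell look-alikes from the thing itself.
- spotter.search_frame(thing, picture): "rect" ([left, top, width, height] in pixels, round what is visible of it).
- spotter.mark_of(thing, picture): "position" ([column, row] in pixels: a listed point, or the origin of a listed thing).
The state is a dict: "t": time; "q": joint angles; "dq": joint speeds; "effort": joint torques, N m; "tool_pos": TCP position; "ee_rot": TCP orientation; "wrist_force": force on the tool from outside, world axes, zero at the start; "moment": the same for the moment, N m; "width": finger opening in m.
Only numpy, scipy, OpenCV 4.12 (cv2) and the standard library are available. Lean on these libraries where they do the work, as an engineer would, in place of code of your own. Each camera call takes 0.05 s, during which the arm holds its last target. There are 200 camera calls.

## Task

One of the six sample bottles in the rack has been left without its cap. Point it out: bring the fingertips down to about 3 cm above the middle of its open mouth and hold them there for three seconds without touching any bottle and without pointing at any of the other bottles on the way, then lift away and press the large round button on the call box fully in to call the operator, and let it come out again. Only point and press: leave the bottles, the loose cap and everything else where they are, and do not press the small button.

Things in the scene. Friction and masses are not known exactly. Their poses are not given: they have to be found in the camera images.
- rack: fixed grey open-topped plastic rack, 160 (x) x 235 (y) x 40 mm, 2 x 3 pockets, each holding one bottle; its inner floor is 5 mm above the bench; origin at the centre of the underside. Bottle rims and caps stand up to 97 mm above the bench
- open_bottle: the sample bottle without a cap: white, round body 60 mm across, narrower threaded neck 42 mm across with an open dark mouth 35 mm wide, 88 mm tall; origin at the centre of the underside, z up; stands loose in any one of the six pockets
- open_mouth (a point): centre of the open bottle's mouth, level with its rim, 88 mm above the bottle's underside, 93 mm above the bench; z up
- capped_1: screw-capped white sample bottle in the rack: round body 60 mm across, ribbed closed cap 50 mm across, its flat top 92 mm above the origin; origin at the centre of the underside, z up
- capped_2: screw-capped white sample bottle in the rack: round body 60 mm across, ribbed closed cap 50 mm across, its flat top 92 mm above the origin; origin at the centre of the underside, z up
- capped_3: screw-capped white sample bottle in the rack: round body 60 mm across, ribbed closed cap 50 mm across, its flat top 92 mm above the origin; origin at the centre of the underside, z up
- capped_4: screw-capped white sample bottle in the rack: round body 60 mm across, ribbed closed cap 50 mm across, its flat top 92 mm above the origin; origin at the centre of the underside, z up
- capped_5: screw-capped white sample bottle in the rack: round body 60 mm across, ribbed closed cap 50 mm across, its flat top 92 mm above the origin; origin at the centre of the underside, z up
- callbox: fixed white call box on the bench, 90 (x) x 150 (y) x 45 mm, with two upright round grey push buttons on its flat top, the large one towards its own +y and the small one towards its own -y, 78 mm apart; origin at the centre of the underside; it may stand left or right of the rack and be turned
- call_button_top (a point): centre of the top face of the large button (44 mm across, pressed straight down), 67 mm above the bench when out
- call_button (a joint): travel of the large button in m: 0 out, 0.006 fully in; a spring returns it; about 4 N holds it fully in
- small_button_top (a point): centre of the top face of the small button (18 mm across), not to be pressed, 65 mm above the bench when out
- small_button (a joint): travel of the small button in m: 0 out, 0.004 fully in
- loose_cap: loose white ribbed screw cap, 50 mm across, 22 mm high, lying on the bench on the robot's side of the rack; origin at the centre of the underside
- wash_bottle: white closed bottle, 60 mm across, 150 mm tall, standing on the bench; origin at the centre of the underside
- driver: screwdriver, 170 mm long, lying on the bench to the robot's right; origin near its middle, on the bench
Things that resemble listed ones, but are neither listed nor needed, are in the scene too. Leave any green or orange look-alike of the callbox alone.

How it is judged:
On the way, in this order (a step that is already met when the one before it is completed fails the run):
1. the fingertips dwell just above the open bottle's mouth for 2 s (horizontal distance between the grasp point and open_mouth below 0.02 m and z of the grasp point in the frame of open_mouth between 0.022 and 0.075 m), for 2 s.
2. the large button is pressed in (value of joint call_button above 0.0042 m), for 0.1 s.
At the end, for the whole second after the job is handed in: After the 2 s dwell (within 20 mm sideways, 3 to 56 mm above the mouth) and then the press (4.2 mm or more): both buttons out (1 mm), all bottles upright (0.1 rad), at rest, within 6 mm of their starts; cap, wash bottle, screwdriver within 10 mm of theirs (value of joint each of call_button, small_button below 0.001 m and distance of each of open_bottle, capped_1, capped_2, capped_3, capped_4, capped_5 from where it was at the start of the episode below 0.006 m and angle between each of open_bottle, capped_1, capped_2, capped_3, capped_4, capped_5's own z axis and vertical below 0.1 rad and linear speed of each of open_bottle, capped_1, capped_2, capped_3, capped_4, capped_5 below 0.02 m/s and distance of each of loose_cap, wash_bottle, driver from where it was at the start of the episode below 0.01 m); the robot touches nothing.
It fails at once if the robot touches a bottle (contact force between any of the fingers, the arm and open_bottle above 0.3 N or contact force between any of the fingers, the arm and capped_1 above 0.3 N or contact force between any of the fingers, the arm and capped_2 above 0.3 N or contact force between any of the fingers, the arm and capped_3 above 0.3 N or contact force between any of the fingers, the arm and capped_4 above 0.3 N or contact force between any of the fingers, the arm and capped_5 above 0.3 N).
It fails at once if a bottle is moved or lifted by more than 6 mm (distance of any of open_bottle, capped_1, capped_2, capped_3, capped_4, capped_5 from where it was at the start of the episode above 0.006 m).
It fails at once if the fingertips point at a capped bottle (within 20 mm sideways of its centre and lower than about 4 cm above its cap) ((horizontal distance between the grasp point and capped_1 below 0.02 m and z of the grasp point in the frame of capped_1 below 0.15 m) or (horizontal distance between the grasp point and capped_2 below 0.02 m and z of the grasp point in the frame of capped_2 below 0.15 m) or (horizontal distance between the grasp point and capped_3 below 0.02 m and z of the grasp point in the frame of capped_3 below 0.15 m) or (horizontal distance between the grasp point and capped_4 below 0.02 m and z of the grasp point in the frame of capped_4 below 0.15 m) or (horizontal distance between the grasp point and capped_5 below 0.02 m and z of the grasp point in the frame of capped_5 below 0.15 m)).
It fails at once if the small button is pressed (value of joint small_button above 0.0015 m).
It fails at once if the loose cap, wash bottle or screwdriver is moved by more than 10 mm (distance of any of loose_cap, wash_bottle, driver from where it was at the start of the episode above 0.01 m).
It also fails if it takes over 40 s, if anything falls off the work surface, if the arm or the gripper's body presses on something with over 40 N, if the wrist force passes 120 N, or if a joint passes its speed limit or range.

## Working session

There is one attempt and no reset: what is moved stays moved. The work goes in short steps, Python scripts to look and compute and a tool call to move; the robot and the scene stay as the last step left them, time stands still between calls to the robot, and variables do not carry over. Pictures are saved under pics/ and viewed, about 8 in all and at most 12, crops included, and the job is handed in when it is done.

Besides the shell and the picture viewer there is one more tool, called after "Request:" as a command line: name --pt "numbers of a row" for each row, then --argument value for the rest. send_rows: Moves the arm, as the interface text tells. Its arguments: {"type":"object","properties":{"targets":{"type":"array","items":{"type":"array","items":{"type":"number"}}},"claw":{"type":"number"},"force":{"type":"number"}},"required":["targets"]}

```bash
mkdir -p pics; cat > h.py <<'E'
import numpy as np, cv2
from plant import arm, eyes, spotter
def world(s,u,v,z=None):
    r=np.array([(u-s["cx"])/s["fx"],(v-s["cy"])/s["fy"],1.0]); R=np.array(s["R"]);t=np.array(s["t"])
    c=-R.T@t; d=R.T@r
    if z is None:
        return c+d*s["depth"][int(round(v)),int(round(u))]
    return c+d*(z-c[2])/d[2]
E
python3 - <<'E'
from h import *
for n in ("top","side"):
    s=eyes.snapshot(n); cv2.imwrite(f"pics/{n}0.png",cv2.cvtColor(s["img"],cv2.COLOR_RGB2BGR))
    for th,z in (("open_mouth",.093),("call_button_top",.067),("small_button_top",.065),("capped_1",.005),("rack",0),("callbox",0),("loose_cap",0),("wash_bottle",0)):
        for m in spotter.mark_of(th,s):
            p=m["position"]; print(n,th,np.round(p),round(m["confidence"],2),np.round(world(s,*p,z),3))
print(arm.get_obs()["t"])
E
```

```text
top open_mouth [172. 188.] 0.66 [0.595 0.15  0.093]
top call_button_top [292. 184.] 0.61 [ 0.614 -0.158  0.067]
top call_button_top [360. 120.] 0.6 [ 0.791 -0.337  0.067]
top call_button_top [117. 116.] 0.48 [0.792 0.314 0.067]
top small_button_top [126. 141.] 0.5 [0.723 0.287 0.065]
top small_button_top [365. 148.] 0.44 [ 0.717 -0.35   0.065]
top capped_1 [203. 220.] 0.93 [0.523 0.079 0.005]
top capped_1 [148. 225.] 0.93 [0.503 0.229 0.005]
top capped_1 [150. 194.] 0.88 [0.59  0.231 0.005]
top capped_1 [202. 196.] 0.74 [0.587 0.084 0.005]
top capped_1 [178. 222.] 0.67 [0.515 0.147 0.005]
top rack [176. 209.] 0.75 [0.55  0.155 0.   ]
top callbox [129. 134.] 0.95 [0.764 0.302 0.   ]
top callbox [356. 139.] 0.77 [ 0.761 -0.343  0.   ]
top callbox [294. 202.] 0.73 [ 0.577 -0.17   0.   ]
top loose_cap [176. 222.] 0.67 [0.514 0.154 0.   ]
top loose_cap [185. 257.] 0.51 [0.42  0.124 0.   ]
top wash_bottle [269. 147.] 0.58 [ 0.733 -0.099  0.   ]
side open_mouth [201. 251.] 0.59 [0.595 0.156 0.093]
side call_button_top [247. 142.] 0.62 [ 0.79  -0.322  0.067]
side call_button_top [ 90. 265.] 
[... 234 characters left out ...]
2. 274.] 0.41 [0.72  0.287 0.065]
side capped_1 [242. 266.] 0.94 [0.539 0.082 0.005]
side capped_1 [185. 300.] 0.82 [0.59  0.234 0.005]
side capped_1 [234. 288.] 0.75 [0.516 0.146 0.005]
side capped_1 [215. 319.] 0.68 [0.503 0.239 0.005]
side capped_1 [221. 260.] 0.63 [0.595 0.091 0.005]
side rack [220. 283.] 0.95 [0.555 0.147 0.   ]
side rack [188. 298.] 0.61 [0.59  0.223 0.   ]
side rack [298. 188.] 0.2 [ 0.573 -0.273  0.   ]
side callbox [279. 206.] 0.91 [ 0.58  -0.172 -0.   ]
side callbox [110. 291.] 0.75 [0.759 0.303 0.   ]
side callbox [260. 159.] 0.75 [ 0.757 -0.347  0.   ]
side loose_cap [265. 300.] 0.89 [0.438 0.136 0.   ]
side wash_bottle [213. 199.] 0.93 [ 0.761 -0.098  0.   ]
0.9
```

View pics/top0.png

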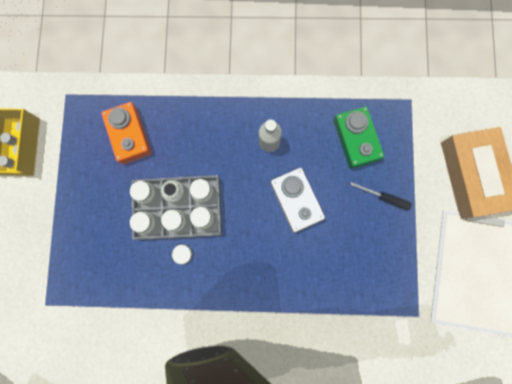

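View pics/side0.png

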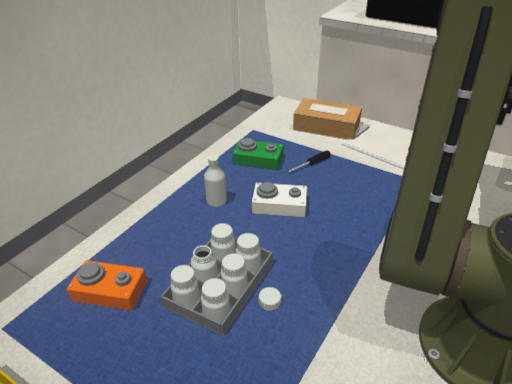

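The top view shows the 2x3 rack at (176,208), with a dark mouth only at (172,188). The caps are at (142,190), (201,188), (142,222), (173,220) and (201,217), and the loose cap is at (181,254). The call boxes are white at (298,200), orange at (126,132) and green at (360,137). I choose the mouth at (172,188) and the white box's large button at (292,184), and will check both in one close crop.

```bash
python3 - <<'E'
from h import *
s=eyes.snapshot("top"); im=cv2.cvtColor(s["img"],cv2.COLOR_RGB2BGR)
a=cv2.resize(im[165:245,120:230],None,fx=5,fy=5,interpolation=cv2.INTER_CUBIC)[:, :]
b=cv2.resize(im[160:240,260:335],None,fx=5,fy=5,interpolation=cv2.INTER_CUBIC)
c=np.hstack([a,b]); c=cv2.resize(c,None,fx=.85,fy=.85); cv2.imwrite("pics/crop.png",c)
d=s["depth"]
R=np.array(s["R"]);t=np.array(s["t"]);v,u=np.mgrid[:384,:512]
P=np.stack([(u-s["cx"])/s["fx"]*d,(v-s["cy"])/s["fy"]*d,d],-1); W=(P-t)@R
def comps(zl,zh,box,minn=8):
    m=((W[...,2]>zl)&(W[...,2]<zh)&(d>0)).astype(np.uint8); k=np.zeros_like(m); k[box[1]:box[3],box[0]:box[2]]=1
    n,L,st,_=cv2.connectedComponentsWithStats(m*k)
    for i in range(1,n):
        if st[i,4]>=minn:
            q=W[L==i]; print(st[i],np.round((q.min(0)+q.max(0))/2,3),np.round(np.median(q,0),3))
print("tops");comps(.082,.11,(120,165,230,245))
print("buttons");comps(.053,.08,(260,160,335,240),4)
print("box");comps(.035,.08,(260,160,335,240),4)
E
```

```text
tops
[190 179  21  21 322] [0.594 0.078 0.092] [0.593 0.077 0.097]
[130 181  22  20 331] [0.586 0.23  0.092] [0.586 0.229 0.097]
[162 181  17  17 107] [0.592 0.154 0.09 ] [0.592 0.154 0.092]
[190 206  21  21 329] [0.524 0.074 0.093] [0.524 0.073 0.097]
[161 209  22  21 334] [0.515 0.146 0.092] [0.514 0.144 0.097]
[130 212  22  20 334] [0.507 0.225 0.092] [0.507 0.224 0.097]
buttons
[281 175  23  23 397] [ 0.613 -0.16   0.062] [ 0.612 -0.159  0.064]
[299 207  13  12 126] [ 0.543 -0.194  0.061] [ 0.542 -0.193  0.058]
box
[ 271  168   54   63 1904] [ 0.58  -0.175  0.053] [ 0.579 -0.174  0.046]
```

View pics/crop.png

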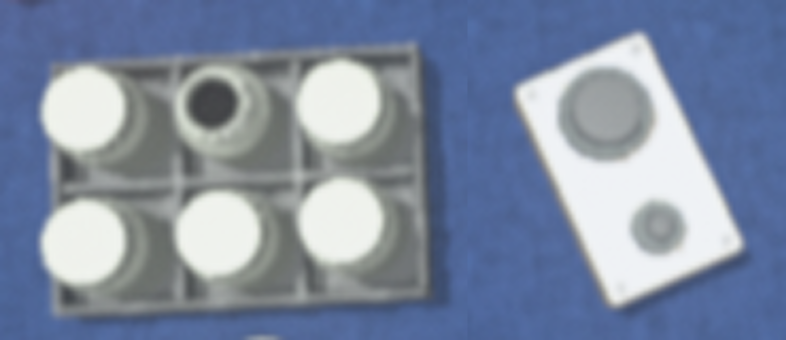

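The crop confirms it: the only dark open mouth is far-row middle, at about (0.592, 0.154). The white box's large button is at (0.613, -0.159), and its small button is at (0.543, -0.194). Next I travel at the current height with the fingers shut.

Request:
send_rows --pt "19 29 0 0" --pt "38 58 0 0" --pt "57 87 0 0" --pt "76 116 0 0" --pt "95 145 0 0" --pt "114 174 0 0" --pt "133 203 0 0" --pt "152 232 0 0" --pt "171 261 0 0" --pt "190 290 0 0" --claw 0

```text
t: 1.78
tool_pos: [0.326, -0.2415, 0.2565]
ee_rot: [3.141, -0.0, 0.249]
wrist_force: [0.0, -0.3, -0.7]
width: -0.0003
```

Request:
send_rows --pt "19 29 0 0" --pt "38 58 0 0" --pt "57 87 0 0" --pt "76 116 0 0" --pt "95 145 0 0" --pt "114 174 0 0" --pt "133 203 0 0" --pt "152 232 0 0" --pt "171 261 0 0" --pt "190 290 0 0"

```text
t: 2.62
tool_pos: [0.5161, 0.0487, 0.2564]
ee_rot: [3.142, -0.0, 0.249]
wrist_force: [-0.3, -0.2, -0.3]
width: 0.0
```

Request:
send_rows --pt "19 27 0 0" --pt "38 54 0 0" --pt "57 81 0 0" --pt "77 107 0 0" --pt "77 107 0 0" --pt "77 107 0 0" --pt "77 107 0 0"

```text
t: 3.2
tool_pos: [0.5922, 0.1537, 0.256]
ee_rot: [3.142, 0.001, 0.249]
wrist_force: [0.4, 0.0, -0.5]
width: -0.0001
```

```bash
python3 - <<'E'
from h import *
o=arm.get_obs(); print({k:np.round(o[k],3) for k in ("t","tool_pos","ee_rot","wrist_force","width","q")}, arm.tcp_to_tips)
s=eyes.snapshot("side"); cv2.imwrite("pics/s1.png",cv2.cvtColor(s["img"],cv2.COLOR_RGB2BGR))
E
```

```text
{'t': np.float64(3.2), 'tool_pos': array([0.592, 0.154, 0.256]), 'ee_rot': array([3.142e+00, 1.000e-03, 2.490e-01]), 'wrist_force': array([ 0.369,  0.046, -0.473]), 'width': np.float64(-0.0), 'q': array([ 0.194,  0.439,  1.332, -0.   ,  1.371,  1.516])} 0.025
```

View pics/s1.png

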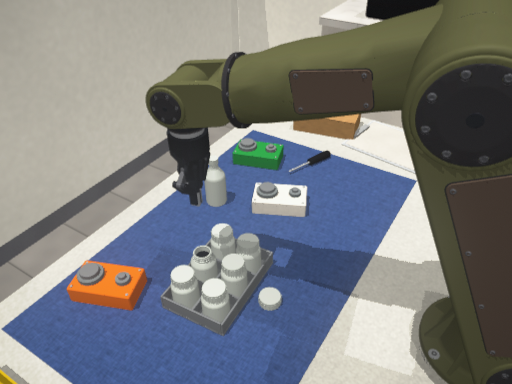

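The side view shows the closed fingertips at (197,203), above the mouth at (203,251). The arm is clear of everything, so I lower it.

Request:
send_rows --pt "0 0 -25 0" --pt "0 0 -50 0" --pt "0 0 -70 0" --pt "0 0 -85 0" --pt "0 0 -95 0" --pt "0 0 -105 0" --pt "0 0 -105 0" --pt "0 0 -105 0"

```text
t: 3.92
tool_pos: [0.5925, 0.1537, 0.1517]
ee_rot: [-3.142, -0.0, 0.248]
wrist_force: [0.5, -0.2, -0.3]
width: -0.0001
```

```bash
python3 - <<'E'
from h import *
o=arm.get_obs(); print(o["tool_pos"])
s=eyes.snapshot("side"); im=cv2.cvtColor(s["img"],cv2.COLOR_RGB2BGR)
for X in ([.592,.154,.126],[.592,.154,.093]):
    c=np.array(s["R"])@X+s["t"]; print(s["fx"]*c[0]/c[2]+s["cx"],s["fy"]*c[1]/c[2]+s["cy"])
cv2.imwrite("pics/s2.png",cv2.resize(im[170:330,130:300],None,fx=3.5,fy=3.5,interpolation=cv2.INTER_CUBIC))
E
```

```text
[0.59252387 0.1537015  0.15174516]
201.54506428402414 240.03920470310192
202.86038973366593 250.57556203677998
```

View pics/s2.png

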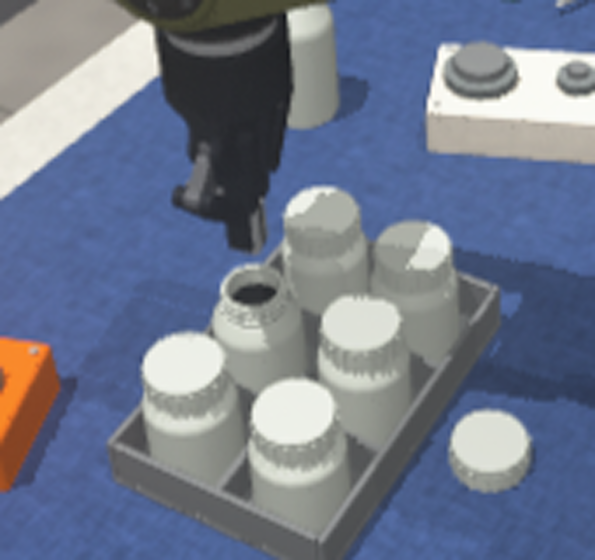

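The tips are at full-frame pixel (200.6, 241) against a predicted (201.5, 240), right above the open mouth and clear of all bottles. I hold for over 3 s.

Request:
send_rows --pt "0 0 0 0" --pt "0 0 0 0" --pt "0 0 0 0" --pt "0 0 0 0" --pt "0 0 0 0" --pt "0 0 0 0" --pt "0 0 0 0" --pt "0 0 0 0" --pt "0 0 0 0" --pt "0 0 0 0"

```text
t: 4.8
tool_pos: [0.5924, 0.1539, 0.1513]
ee_rot: [3.142, 0.0, 0.249]
wrist_force: [-0.2, 0.3, 0.1]
width: 0.0
```

Request:
send_rows --pt "0 0 0 0" --pt "0 0 0 0" --pt "0 0 0 0" --pt "0 0 0 0" --pt "0 0 0 0" --pt "0 0 0 0" --pt "0 0 0 0" --pt "0 0 0 0" --pt "0 0 0 0" --pt "0 0 0 0"

```text
t: 5.63
tool_pos: [0.5924, 0.1539, 0.1513]
ee_rot: [3.142, -0.0, 0.249]
wrist_force: [-0.3, 0.0, -0.3]
width: 0.0001
```

Request:
send_rows --pt "0 0 0 0" --pt "0 0 0 0" --pt "0 0 0 0" --pt "0 0 0 0" --pt "0 0 0 0" --pt "0 0 0 0" --pt "0 0 0 0" --pt "0 0 0 0" --pt "0 0 0 0" --pt "0 0 0 0"

```text
t: 6.47
tool_pos: [0.5924, 0.1539, 0.1513]
ee_rot: [-3.142, -0.0, 0.249]
wrist_force: [-0.4, -0.5, -0.5]
width: -0.0004
```

Request:
send_rows --pt "0 0 0 0" --pt "0 0 0 0" --pt "0 0 0 0" --pt "0 0 0 0" --pt "0 0 0 0" --pt "0 0 0 0" --pt "0 0 25 0" --pt "0 0 55 0" --pt "0 0 85 0" --pt "0 0 105 0"

```text
t: 7.3
tool_pos: [0.5927, 0.154, 0.2594]
ee_rot: [3.141, -0.003, 0.249]
wrist_force: [-0.3, 0.1, 1.7]
width: 0.0001
```

Request:
send_rows --pt "1 -15 0 0" --pt "3 -45 0 0" --pt "5 -77 0 0" --pt "7 -110 0 0" --pt "9 -143 0 0" --pt "11 -176 0 0" --pt "13 -209 0 0" --pt "15 -242 0 0" --pt "18 -275 0 0" --pt "20 -300 0 0"

```text
t: 8.13
tool_pos: [0.612, -0.1489, 0.2556]
ee_rot: [-3.141, 0.001, 0.248]
wrist_force: [0.7, 0.4, 0.4]
width: 0.0
```

Request:
send_rows --pt "1 -13 0 0" --pt "1 -13 -30 0" --pt "1 -13 -60 0" --pt "1 -13 -90 0" --pt "1 -13 -115 0" --pt "1 -13 -135 0" --pt "1 -13 -145 0" --pt "1 -13 -145 0" --pt "1 -13 -145 0" --pt "1 -13 -145 0"

```text
t: 8.97
tool_pos: [0.6141, -0.1591, 0.1129]
ee_rot: [3.14, -0.002, 0.249]
wrist_force: [-0.1, -0.1, -0.2]
width: -0.0001
```

```bash
python3 - <<'E'
from h import *
o=arm.get_obs(); print(o["tool_pos"],o["wrist_force"])
s=eyes.snapshot("side"); im=cv2.cvtColor(s["img"],cv2.COLOR_RGB2BGR)
cv2.imwrite("pics/s3.png",cv2.resize(im[110:240,190:340],None,fx=4,fy=4,interpolation=cv2.INTER_CUBIC))
E
```

```text
[ 0.61406577 -0.15910687  0.1128819 ] [-0.13523571 -0.0818989  -0.19603287]
```

View pics/s3.png

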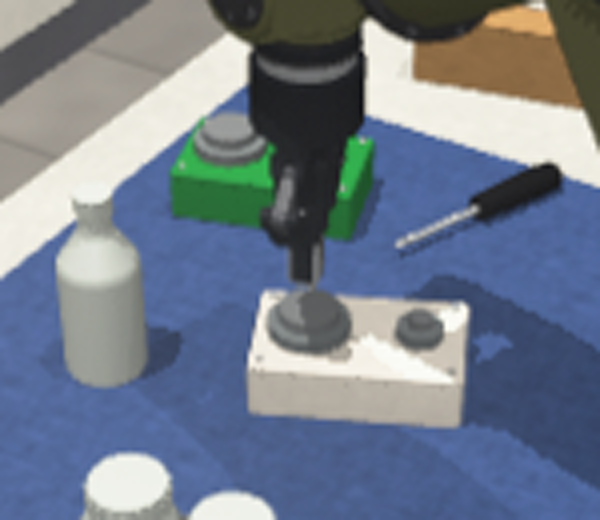

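The fingertips (crop 305,280) hang centred over the large button of the white box at about 2 cm. I press gently.

Request:
send_rows --pt "0 0 -8 0" --pt "0 0 -15 0" --pt "0 0 -20 0" --pt "0 0 -22 0" --pt "0 0 -24 0" --pt "0 0 -25 0" --pt "0 0 -26 0" --pt "0 0 -26 0" --pt "0 0 -26 0"

```text
t: 9.77
tool_pos: [0.6134, -0.159, 0.086]
ee_rot: [-3.142, 0.0, 0.249]
wrist_force: [-4.9, 1.1, 8.6]
width: 0.0003
```

Request:
send_rows --pt "0 0 -0.5 0" --pt "0 0 -1 0" --pt "0 0 -1 0" --pt "0 0 -1 0"

```text
t: 10.1
tool_pos: [0.6134, -0.1591, 0.0859]
ee_rot: [3.141, -0.0, 0.249]
wrist_force: [-10.1, 2.5, 16.8]
width: 0.0001
```

The force rose from 8.6 to 16.8 N with no further travel, and the tips are at 61 mm, so the button is fully in (6 mm). I lift away.

Request:
send_rows --pt "0 0 3 0" --pt "0 0 12 0" --pt "0 0 35 0" --pt "0 0 65 0" --pt "0 0 95 0" --pt "0 0 125 0" --pt "0 0 150 0" --pt "0 0 160 0" --pt "0 0 160 0" --pt "0 0 160 0"

```text
t: 10.93
tool_pos: [0.6133, -0.159, 0.2435]
ee_rot: [-3.141, 0.0, 0.249]
wrist_force: [0.4, -0.5, -0.3]
width: -0.0
```

Request:
send_rows --pt "0 0 0 0" --pt "0 0 0 0" --pt "0 0 0 0" --pt "0 0 0 0"

```text
t: 11.27
tool_pos: [0.6133, -0.159, 0.2434]
ee_rot: [-3.141, 0.001, 0.249]
wrist_force: [0.7, 0.0, 0.5]
width: -0.0001
```

```bash
python3 - <<'E'
from h import *
o=arm.get_obs(); print(o["t"],o["tool_pos"],o["wrist_force"])
s=eyes.snapshot("side"); im=cv2.cvtColor(s["img"],cv2.COLOR_RGB2BGR)
for X in ([.613,-.159,.067],):
    c=np.array(s["R"])@X+s["t"]; u,v=s["fx"]*c[0]/c[2]+s["cx"],s["fy"]*c[1]/c[2]+s["cy"]
    print(u,v,[world(s,u+k,v)[2].round(4) for k in (-3,0,3)])
cv2.imwrite("pics/s4.png",im)
E
```

```text
11.2667 [ 0.61329278 -0.159007    0.24336878] [0.68000844 0.03473406 0.50587316]
267.09090351376807 185.70404861064569 [np.float64(0.0679), np.float64(0.0652), np.float64(0.0651)]
```

View pics/s4.png

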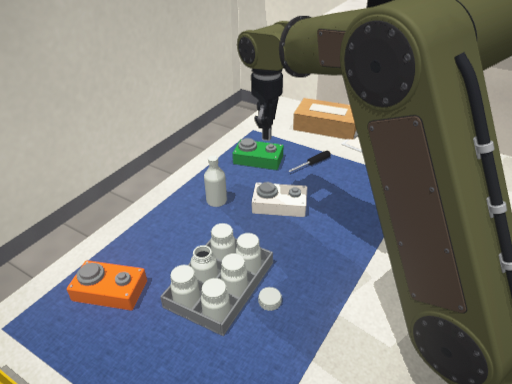

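The button is out again: its top reads about 65–68 mm, against 67 mm when out. Everything sits where it was, and the arm is clear in the air.

```bash
python3 -c "
from plant import arm
print(arm.sign_off())"
```

```text
the job is handed in; nothing more can be done
None
```

The job is done and handed in at about 11.3 s on the robot's clock; the hand-in gives no verdict.

- **Pointing:** The open bottle is the middle one in the row farther from the robot, at about (0.592, 0.154). I held the closed fingertips about 33 mm above its mouth for roughly 3 s. The wrist force stayed within sensor noise during the hold, so I saw no sign of contact with a bottle.
- **Pressing:** I then lifted away and pressed the large button on the white call box. The fingertip height showed it 6 mm in. The wrist force rose from 8.6 N to 16.8 N with no further movement, so it had reached its stop. I then released it and raised the arm.
- **Last checks:** The button top reads 65–68 mm above the bench (67 mm when out). The bottles, loose cap, wash bottle and screwdriver look unmoved in the final picture, which I judged by eye rather than measured. The arm is clear and the wrist force is about zero. None of the checks failed or disagreed.

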